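# Wake the kitchen scale and zero it under the cup

### The arm

A 6-joint arm with a two-finger parallel gripper is mounted at the origin on a cart in front of the work surface, level with it; the furniture and walls round the work are solid. World frame = base frame: x ahead of the robot, y to its left, z up, the work surface at z = 0. Lengths are in m, angles in rad, forces in N, time in s.
With the tool pointing down it reaches from about 0.375 to 0.975 m from the base axis. Payload 3.8 kg.
Tool frame: the origin (TCP) lies midway between the tips of the shut fingers; the grasp point (between the pads) lies 19 mm behind it; z points along the fingers, y is the line along which they close (so a half turn about z gives the same grasp; the last joint's range is limited). The gripper opens to 88 mm and grips with 3 to 60 N. Pads are 18 mm wide; open, the fingers measure 123 mm over their backs; the gripper's body (75 mm by 187 mm) begins 45 mm behind the grasp point.
Start: joints at [-1.189, 0.264, 1.604, -0, 1.274, -0.037], TCP at [0.274, -0.617, 0.239] pointing down, gripper open.
Joint ranges: [-2.63, 2.63], [-0.94, 2.18], [0.31, 2.57], [-1.31, 4.45], [0, 2.66], [-2.55, 2.55]. Speed limits (rad/s): [2.57, 2.57, 3.14, 3.14, 3.14, 3.14].

### API

Orientations are given as [roll, pitch, yaw] about the fixed x, y, z axes, in that order (R = Rz(yaw) Ry(pitch) Rx(roll)).
In Python, from station import arm gives the robot as it stands. The module is installed in compiled form; this text tells all that it offers. Calls block until the motion is done:
- arm.reach(position, orientation): joint-space move of the TCP to a pose.
- arm.move_l(position, feed=0.15, orientation=None, max_force=None): straight line of the TCP; orientation=None keeps the orientation; feed is the mean speed in m/s. With max_force (N) it stops when the force on the tool has changed by that much, and returns True; else False.
- arm.goto_joints(angles): joint-space move.
- arm.command_gripper(opening, grip_force=None): finger opening in m; grip_force is the grip in N (None keeps the last); returns when the fingers have stopped.
- arm.sleep(seconds).
- arm.inverse_kinematics(position, orientation): joint angles nearest the present ones, or None.
- arm.grab_frame(name): name is "side" or "top"; returns the picture (420x560x3 uint8, blue, green, red); there is no depth.
- arm.camera_params(name): a dict with "fovy" (degrees; the focal length in pixels is half the picture's height over the tangent of half this angle, whatever the lens; pixels are square), "cx", "cy" (the principal point, pixels), "extrinsics" (4x4, takes a point from world to camera coordinates). Camera axes: x right, y up, looking along -z (the intrinsics and any distortion apply to the point x, -y, -z); pixel columns grow to the right and rows downward; lengths in m; the calibration is good to about 2 mm. A picture is of the moment at which its call begins. camera_params takes no time and is no camera call.
A pose or a line that the arm cannot do raises arm.IKError and nothing moves.
- arm.job_done(): hands the job in; it is judged then, once.
Trained networks look in the newest picture that a camera, given by its name, has taken for a name from the list of things; names that differ only in an ending like _2 or _b are one class to them, and where a whole thing is asked for, a point or a joint stands for the part that bears it (a point fixed in the world has none). Each returns a list of dicts, best first, with "conf" (0 to 1); they miss things now and then, are a little off and sometimes report something else, mostly with a low value. They report only what shows in the picture. A call takes as long as a camera call.
- arm.cut_out(camera, label): "pixels" (420x560 bool, what is visible of it) and "point" ([column, row] in pixels, amid what is visible of it).
Readings, each from a call of its own:
- arm.current_time_s(): time.
- arm.current_joint_positions(): joint angles.
- arm.current_qd(): joint speeds.
- arm.current_joint_torque(): joint torques, N m.
- arm.current_tcp_pos(): TCP position.
- arm.current_ee_rot(): TCP orientation.
- arm.current_wrist_force(): force on the tool from outside, world axes, zero at the start.
- arm.current_moment(): the same for the moment, N m.
- arm.current_width(): finger opening in m.
- arm.current_grip_force(): force on a finger pad.
Only numpy, scipy, OpenCV 4.12 (cv2) and the standard library are available. Lean on these libraries where they do the work, as an engineer would, in place of code of your own. Each camera call takes 0.05 s, during which the arm holds its last target. There are 200 camera calls.

### The job

The espresso cup stands on the kitchen scale. Wake the scale by pressing its green key fully down and letting it spring back, then zero it by pressing the blue key fully down and letting that spring back too. Do not press the orange key, and leave the cup standing where it is on the scale.

Things in the scene. Friction and masses are not known exactly. Their poses are not given: they have to be found in the camera images.
- green_key (a point): centre of the top face of the green round key (wakes the scale): 30 mm diameter, flat top 38 mm above the worktop, 10 mm proud of its grey bezel (38 mm diameter). It moves straight down 6 mm to a firm stop against a spring: about 1.2 N starts it, 4 N reaches the stop; it springs back when let go. The point moves down with the key.
- blue_key (a point): centre of the top face of the blue round key (zeroes the scale); same size, height, travel and spring as the green one. The three keys stand in one row, 60 mm apart centre to centre, along the front edge (towards the robot) of the scale; which colour is in which place varies.
- orange_key (a point): centre of the top face of the orange round key (changes the unit; not to be pressed); same size, height, travel and spring as the green one. Behind the row of keys the white, flat scale (230 x 190 mm, fixed, turned up to 16 degrees either way) has a dark display and then the steel platform.
- cup: loose espresso cup, dark above and cream below, 60 mm wide, 84 mm over its handle, 53 mm high, standing upright on the scale's platform behind the keys (its rim is 83 mm above the worktop); origin at the centre of its underside (handle included), z up

How it is judged:
By the outcome, as a careful person would: the job done as asked, in the order asked, and still so for the second after the job is handed in, with the robot touching nothing.
It also fails if it takes over 29 s, if anything falls off the work surface, if the arm or the gripper's body presses on something with over 40 N, if the wrist force passes 120 N, or if a joint passes its speed limit or range.

## Working session

There is one attempt and no reset: what is moved stays moved. The work goes in short steps, each a Python script; the robot and the scene stay as the last script left them, time stands still between calls to the robot, and variables do not carry over. Pictures are saved under pics/ and viewed, at most 10 in all, crops included, and the job is handed in when it is done.

```bash
mkdir -p pics
cat > h.py <<'E'
import numpy as np, cv2
from station import arm
def ray(cam,px):
    p=arm.camera_params(cam); f=210/np.tan(np.radians(p["fovy"])/2)
    E=np.array(p["extrinsics"]); R,t=E[:3,:3],E[:3,3]
    d=R.T@np.array([(px[0]-p["cx"])/f,-(px[1]-p["cy"])/f,-1.]); return -R.T@t,d
def at_z(cam,px,z):
    o,d=ray(cam,px); return o+d*(z-o[2])/d[2]
E
python3 - <<'E'
from h import *
for c in("side","top"):
    cv2.imwrite(f"pics/{c}0.png",arm.grab_frame(c)); p=arm.camera_params(c)
    print(c,{k:v for k,v in p.items()if k!="extrinsics"},ray(c,(p["cx"],p["cy"])))
    for n in("green_key","blue_key","orange_key","cup"):
        for r in arm.cut_out(c,n)[:2]:
            print(n,round(r["conf"],2),r["point"],r["pixels"].sum(),at_z(c,r["point"],.038).round(4))
print(arm.current_time_s(),arm.current_ee_rot())
E
```

```text
side {'fovy': 52.834057687956125, 'cx': 286.28712511275415, 'cy': 204.70110266070031} (array([ 0.41802167, -0.35120611,  0.56092511]), array([ 0.18219949,  0.8026872 , -0.56788784]))
green_key 0.53 [252.3, 241.0] 163 [0.4957 0.2784 0.038 ]
blue_key 0.7 [253.4, 207.9] 124 [0.5137 0.3882 0.038 ]
blue_key 0.23 [310.0, 226.6] 933 [0.6172 0.3031 0.038 ]
cup 0.89 [309.5, 226.3] 991 [0.6165 0.3042 0.038 ]
cup 0.16 [252.8, 245.0] 159 [0.495  0.2664 0.038 ]
top {'fovy': 48.3707176981585, 'cx': 279.7853284299601, 'cy': 208.30416916921402} (array([0.40601813, 0.34186745, 0.92121105]), array([ 0.18183368, -0.01889397, -0.98314777]))
green_key 0.77 [302.4, 250.2] 187 [0.4889 0.2821 0.038 ]
blue_key 0.59 [242.5, 231.1] 160 [0.525  0.3958 0.038 ]
orange_key 0.77 [273.7, 241.9] 193 [0.5046 0.3364 0.038 ]
cup 0.55 [305.1, 189.4] 864 [0.6068 0.2759 0.038 ]
0.5 [-3.14153800e+00 -1.00360776e-05  4.18787083e-01]
```

View pics/top0.png

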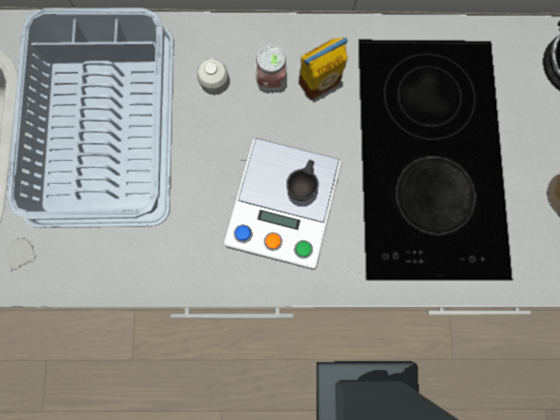

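View pics/side0.png

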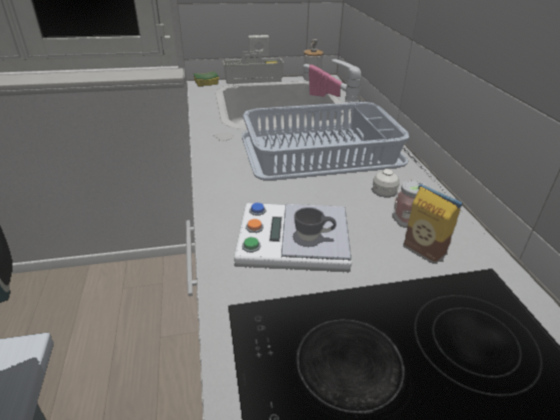

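Run:
```python
from h import *
im=cv2.imread("pics/top0.png"); hsv=cv2.cvtColor(im,cv2.COLOR_BGR2HSV)
P={}
for n,(a,b) in dict(green=(50,85),blue=(100,125),orange=(5,20)).items():
    m=cv2.inRange(hsv,(a,120,60),(b,255,255)); m[:220]=0; m[270:]=0; m[:,:225]=0; m[:,325:]=0
    k,l,s,c=cv2.connectedComponentsWithStats(m); i=1+s[1:,4].argmax()
    P[n]=at_z("top",c[i],.038); print(n,c[i],s[i],P[n].round(4))
print([np.linalg.norm(P["orange"]-P[n]) for n in("green","blue")])
d=P["blue"]-P["green"]; yaw=np.arctan2(d[1],d[0])-np.pi/2; print(yaw)
arm.command_gripper(0.0)
arm.reach([P["green"][0],P["green"][1],.16],[np.pi,0,yaw])
print(arm.current_time_s(),arm.current_tcp_pos(),arm.current_joint_positions())
for c in("side","top"): cv2.imwrite(f"pics/{c}1.png",arm.grab_frame(c))
s=cv2.imread("pics/side1.png")[130:290,180:380]; cv2.imwrite("pics/s1.png",cv2.resize(s,None,fx=3.5,fy=3.5))
```

```text
green [303.20930233 248.5       ] [296 242  15  14 172] [0.4922 0.2805 0.038 ]
blue [242.44262295 232.68852459] [235 226  16  15 183] [0.522  0.3958 0.038 ]
orange [272.62365591 240.59139785] [265 233  16  16 186] [0.507  0.3384 0.038 ]
[np.float64(0.059820863338219864), np.float64(0.05929316304810268)]
-0.2527384942104305
5.0417 [0.492583   0.28002619 0.16006983] [ 4.73057650e-01  1.23006330e-01  1.92159246e+00 -1.72873315e-04
  1.09681464e+00  2.29745724e+00]
```

View pics/s1.png

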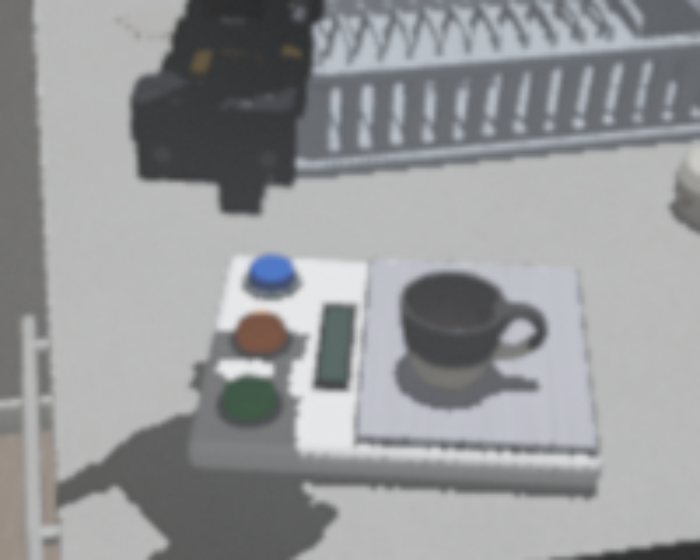

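Run:
```python
from h import *
im=cv2.imread("pics/side0.png"); hsv=cv2.cvtColor(im,cv2.COLOR_BGR2HSV)
for n,(a,b) in dict(green=(50,85),blue=(100,125),orange=(5,20)).items():
    m=cv2.inRange(hsv,(a,120,60),(b,255,255)); m[:200]=0; m[255:]=0; m[:,:235]=0; m[:,268:]=0
    k,l,s,c=cv2.connectedComponentsWithStats(m); i=1+s[1:,4].argmax()
    print(n,c[i],s[i],at_z("side",c[i],.036).round(4))
for c in("side","top"):
    p=arm.camera_params(c);f=210/np.tan(np.radians(p["fovy"])/2);E=np.array(p["extrinsics"])
    for q in([.4926,.28,.16],[.4922,.2805,.038],[.522,.3958,.038]):
        v=E@np.r_[q,1]; print(c,q,p["cx"]+f*v[0]/-v[2],p["cy"]+f*v[1]/v[2])
t=cv2.imread("pics/top1.png")[150:330,200:430]
cv2.imwrite("pics/t1.png",cv2.resize(t,None,fx=3,fy=3))
```

```text
Traceback (most recent call last):
ValueError: attempt to get argmax of an empty sequence
```

Run:
```python
from h import *
im=cv2.imread("pics/side0.png"); hsv=cv2.cvtColor(im,cv2.COLOR_BGR2HSV)
print(hsv[244,251])
for n,(a,b) in dict(green=(45,95),blue=(100,130),orange=(3,22)).items():
    m=cv2.inRange(hsv,(a,90,40),(b,255,255)); m[:200]=0; m[255:]=0; m[:,:235]=0; m[:,268:]=0
    k,l,s,c=cv2.connectedComponentsWithStats(m)
    if k>1:
        i=1+s[1:,4].argmax(); print(n,c[i],s[i],at_z("side",c[i],.036).round(4))
for c in("side","top"):
    p=arm.camera_params(c);f=210/np.tan(np.radians(p["fovy"])/2);E=np.array(p["extrinsics"])
    for q in([.4926,.28,.16],[.4922,.2805,.038],[.522,.3958,.038]):
        v=E@np.r_[q,1]; print(c,q,p["cx"]+f*v[0]/-v[2],p["cy"]+f*v[1]/v[2])
t=cv2.imread("pics/top1.png")[150:330,200:430]
cv2.imwrite("pics/t1.png",cv2.resize(t,None,fx=3,fy=3))
```

```text
[ 67 109 154]
green [250.82352941 241.71764706] [245 238  13   8  85] [0.4929 0.2791 0.036 ]
blue [257.22988506 206.93103448] [252 203  12   9  87] [0.5227 0.3932 0.036 ]
orange [254.01785714 223.95535714] [248 219  13  11 112] [0.5071 0.3342 0.036 ]
side [0.4926, 0.28, 0.16] 248.917149023245 187.24833581344063
side [0.4922, 0.2805, 0.038] 250.32585513245058 240.51124163058986
side [0.522, 0.3958, 0.038] 256.71995979422763 205.52706724110263
top [0.4926, 0.28, 0.16] 308.62243115851095 240.98923616901823
top [0.4922, 0.2805, 0.038] 303.2077952535929 248.4857250744979
top [0.522, 0.3958, 0.038] 242.4572718315161 232.66669738738264
```

View pics/t1.png

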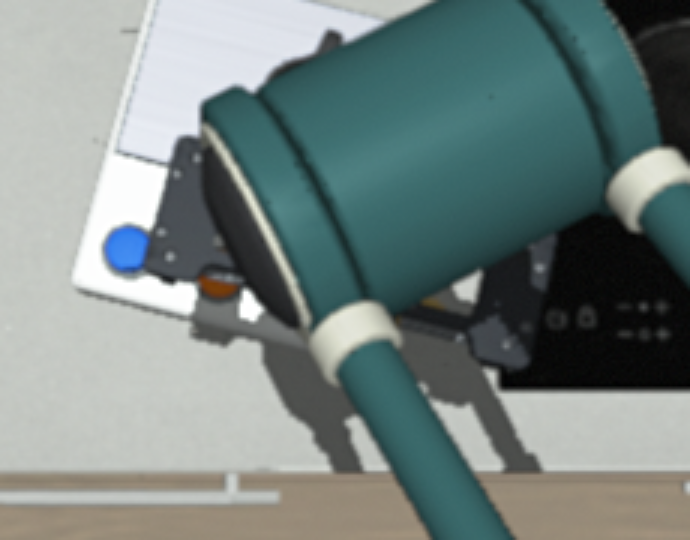

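Both cameras agree within 2 mm: green is at (0.4925, 0.280), blue at (0.522, 0.395). In the crop the body lies along the row, with the blue key at (127,248) and the cup clear behind. I'll press green now.

```bash
cat >> h.py <<'E'
def press(x,y):
    arm.move_l([x,y,.05],feed=.15); arm.sleep(.1)
    hit=arm.move_l([x,y,.0285],feed=.025,max_force=12)
    print(hit,arm.current_tcp_pos(),arm.current_wrist_force(),arm.current_moment())
    arm.sleep(.2); print(arm.current_tcp_pos(),arm.current_wrist_force())
    arm.move_l([x,y,.07],feed=.1)
    print(arm.current_time_s(),arm.current_wrist_force())
E
python3 - <<'E'
from h import *
press(.4925,.280)
E
```

```text
True [0.49260474 0.28005026 0.03237677] [-1.72896165 -0.35148894  6.78938397] [-0.07440831  0.23722836 -0.01793398]
[0.4926137  0.28002906 0.0324088 ] [-1.19565687 -0.87250808  6.16606055]
7.5583 [-0.07640496 -0.23672647 -0.38665645]
```

Force went past the 4 N stop value (trip at 12 N, 6 N held) at z ≈ 0.032, so green reached its stop. Next is blue.

Run:
```python
from h import *
arm.move_l([.4925,.280,.10],feed=.15)
arm.move_l([.522,.395,.10],feed=.15)
press(.522,.395)
p=arm.current_tcp_pos(); arm.move_l([p[0],p[1],.2],feed=.15)
arm.reach([.45,.0,.3],[np.pi,0,0])
print(arm.current_time_s())
for c in("side","top"): cv2.imwrite(f"pics/{c}2.png",arm.grab_frame(c))
a=cv2.imread("pics/side2.png")[180:280,220:370]; b=cv2.imread("pics/top2.png")[130:280,210:360]
cv2.imwrite("pics/f.png",np.hstack([cv2.resize(a,(400,267)),cv2.resize(b,(267,267))]))
```

```text
True [0.52212455 0.39514124 0.0324303 ] [-0.99952352 -0.24934201  5.87656703] [-0.05381056  0.16141344  0.06673334]
[0.52215536 0.3951767  0.03245135] [ 0.02554792 -0.51314235  5.52796795]
10.875 [-0.8547721   1.40314786 -0.0580306 ]
13.425
```

View pics/f.png

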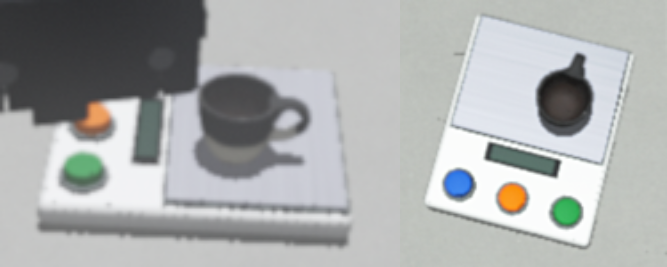

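The picture shows all three keys raised (blue at 459,183, orange at 512,197 and green at 567,211 in the top crop) and the cup unmoved. The arm is clear.

```bash
python3 -c "
from station import arm
print(arm.job_done())"
```

```text
the job is handed in; nothing more can be done
None
```

I pressed the green key and then the blue key down to their stops, and both sprang back. The orange key was not pressed, the cup still stands where it was, and the job was handed in at about 13.5 s.

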